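# Set the nasal spray to the front of the bedside carousel and hold it there

## Task

Set the nasal spray ready for the person in bed: pick the nasal-spray bottle out of the tray on top of the medicine box, stand it in the one empty cup of the revolving caddy, and gently turn the caddy, so that nothing in it topples, until the spray stands at the front, squarely facing the bed (the bed lies straight across the board's far edge, opposite the robot). Finish while still gripping the caddy's centre knob, holding the turntable still; do not let go at the end. Leave all the other things upright and in their places.

Things in the scene. Friction and masses are not known exactly. Their poses are not given: they have to be found in the camera images.
- spray_mid (a point): Nasal-spray bottle: the only thing in the tray with a long, narrow tapered nozzle. White plastic, 80 mm tall, about 35 g, loose, upright. Its round body is 33 mm in diameter up to 53 mm above its foot (grip it there); above are a thin collar and the nozzle. This point is its centre, 40 mm above its foot; z runs up its axis.
- carousel: Revolving caddy, fixed base. Origin at the foot of its turning axis, on the board; x points straight to the bed (the front). On it turns a wooden disc 232 mm wide, top 22 mm above the board, with four round white cups at 90 degrees on an 85 mm radius and a post with a knob in the middle. No stops or detents; stays where it is left; takes about 0.06 N m to turn.
- turntable: The caddy's turning disc with its four cups, post and knob. Origin on the turning axis at board height (same point as the caddy's); its x axis points at cup0, its y axis at cup1 (counter-clockwise seen from above), then cup2 and cup3.
- cup0 (a point): Cup 0 of the four on the caddy: centre of its inner floor, 30 mm above the board. A round open cup, 42 mm inside at the floor and 48 mm at the rim, rim 16 mm above this floor. Turns with the disc. What stands in a cup is loose and can topple if the disc is spun or stopped fast (0.5 rad/s is safe). Three cups each hold a jar; one is empty.
- cup1 (a point): Cup 1 of the four on the caddy: centre of its inner floor, 30 mm above the board. A round open cup, 42 mm inside at the floor and 48 mm at the rim, rim 16 mm above this floor. Turns with the disc. What stands in a cup is loose and can topple if the disc is spun or stopped fast (0.5 rad/s is safe). Three cups each hold a jar; one is empty.
- cup2 (a point): Cup 2 of the four on the caddy: centre of its inner floor, 30 mm above the board. A round open cup, 42 mm inside at the floor and 48 mm at the rim, rim 16 mm above this floor. Turns with the disc. What stands in a cup is loose and can topple if the disc is spun or stopped fast (0.5 rad/s is safe). Three cups each hold a jar; one is empty.
- cup3 (a point): Cup 3 of the four on the caddy: centre of its inner floor, 30 mm above the board. A round open cup, 42 mm inside at the floor and 48 mm at the rim, rim 16 mm above this floor. Turns with the disc. What stands in a cup is loose and can topple if the disc is spun or stopped fast (0.5 rad/s is safe). Three cups each hold a jar; one is empty.
- knob: Round fluted wooden knob on top of the caddy's post, 36 mm in diameter and 37 mm tall, turning with the disc. Origin at the centre of its underside, 120 mm above the board; it is gripped at about 138 mm above the board, above the tops of all the jars (at most 110 mm above the board).
- vitamin_jar_mid (a point): Amber glass jar with a screw cap, 38 mm in diameter, 70 mm tall, loose in one of the caddy's cups; its centre, 35 mm above its foot.
- roll_on_mid (a point): White roll-on with a domed cap, 36 mm in diameter, 73 mm tall, loose in one of the caddy's cups; its centre, 36 mm above its foot.
- balm_pot_mid (a point): Low round balm pot with a metal lid, 40 mm in diameter, 40 mm tall, loose in one of the caddy's cups; its centre, 20 mm above its foot.
- medbox: Grey medicine box, 150 mm (x) by 210 mm (y), fixed; x out of the tilt-out bin's face (bin not needed). Origin under its centre. Its top is an open tray: floor 72 mm above the board, walls 22 mm high. Four loose things stand in its quarters, about 33 mm from the middle along x, 45 mm along y. Most finger room is along y: the next thing begins over 60 mm from the spray's centre.
- tablet_tub_mid (a point): White tablet tub with a wide flat cap, 38 mm in diameter, 64 mm tall, loose in the tray; its centre, 32 mm above its foot.
- carton_mid (a point): Small white carton, 30 by 30 mm, 70 mm tall, loose in the tray; its centre, 35 mm above its foot.
- cream_pot_mid (a point): Low white cream pot, 40 mm in diameter, 34 mm tall, loose in the tray; its centre, 17 mm above its foot.
- mug: White ceramic mug, 80 mm in diameter, 95 mm tall, handle at its +y, loose on the board near the far edge; origin under its centre.
- bowl: Small pale plastic bowl, 120 mm in diameter, 48 mm tall, loose on the board near the far edge; origin under its centre.
- torch: Black torch lying on the board near the far edge, 150 mm long (along its y), 31 mm thick, press button to the bed; origin under its centre.
- hair_grip: Steel hair grip lying on the board, 62 mm long (along its x), 9 mm wide, 4 mm thick; origin under its centre.
Things that resemble listed ones, but are neither listed nor needed, are in the scene too. Leave any blue or pink look-alike of the part that bears carton_mid alone. Leave any pink or red look-alike of the part that bears vitamin_jar_mid alone.

How it is judged:
By the outcome, as a careful person would: the job done as asked, in the order asked, and still so for the second after the job is handed in, while the arm keeps its last pose, push and grip.
It also fails if it takes over 72 s, if anything falls off the work surface, if the arm or the gripper's body presses on something with over 40 N, if the wrist force passes 120 N, or if a joint passes its speed limit or range.

## Robot

A 6-joint arm with a two-finger parallel gripper is mounted at the origin on the work surface. World frame = base frame: x ahead of the robot, y to its left, z up, the work surface at z = 0. Lengths are in m, angles in rad, forces in N, time in s.
With the tool pointing down it reaches from about 0.425 to 1.125 m from the base axis. Payload 14.9 kg.
Tool frame: the origin (TCP) lies midway between the tips of the shut fingers; the grasp point (between the pads) lies 19 mm behind it; z points along the fingers, y is the line along which they close (so a half turn about z gives the same grasp; the last joint's range is limited). The gripper opens to 91 mm and grips with 3 to 60 N. Pads are 32 mm wide; open, the fingers measure 118 mm over their backs; the gripper's body (76 mm by 178 mm) begins 60 mm behind the grasp point.
Start: joints at [1.089, 0.379, 1.734, -0, 1.028, -0.033], TCP at [0.304, 0.631, 0.182] pointing down, gripper open.
Joint ranges: [-2.77, 2.77], [-0.74, 2.19], [0, 2.66], [-1.06, 4.2], [0.31, 2.87], [-3.08, 3.08]. Speed limits (rad/s): [1.89, 1.89, 2.39, 3.14, 3.14, 3.14].

## Interface

Orientations are given as a unit quaternion [x, y, z, w].
In Python, from cell import telemetry, camera, arm gives the robot as it stands. The module is installed in compiled form; this text tells all that it offers.
- The arm moves only by the shell command python3 -m creep 'ROWS' [FORCE]. ROWS is JSON, a list of rows, each a list of 7 numbers: the shift along the tool's x, y, z normalised to -1 to 1, where 1 is 50 cm, then the turn, a rotation vector about the tool's x, y, z normalised to -1 to 1, where 1 is 180 degrees, then the opening, from 0 (shut) to 1 (fully open). A call has 1 to 10 rows; each row shifts and turns the commanded pose from where the row before left it, along the tool's axes as they then stand; what a row does not reach is not made up. A row lasts 1/10 s, in which the tool goes at most 50 mm and 8.59 degrees, less where a joint would pass 70% of its speed; a pose out of reach is approached as far as the arm can. A call with a number of a shift or a turn outside -1 to 1 is refused whole. A call with a gripper value outside its range is refused whole. The fingers move at their own pace and stop on an object; FORCE is the grip in N (left out, the last holds). Time passes only in rows, so rows that do not move let the fingers close. It gives the time, the measured TCP pose, the force, the opening and the grip force at its end, in the units of the state.
- telemetry.get_obs(): the state, without advancing time (a new reading comes with each control period).
- camera(name): name is "scene" or "top" or "wrist"; returns a dict with "img" (420x560x3 uint8, red, green, blue), "intrinsics" (3x3 intrinsics, pixels), "xyz" and "attitude" of the camera in the world. Camera axes: x right, y up, looking along -z (the intrinsics and any distortion apply to the point x, -y, -z); pixel columns grow to the right and rows downward; lengths in m; the calibration is good to about 2 mm. A picture is of the moment at which its call begins. There is no depth.
- arm.close_job(): hands the job in; it is judged then, once.
The state is a dict: "t": time; "q": joint angles; "joint_velocities": joint speeds; "joint_efforts": joint torques, N m; "ee_pos": TCP position; "orientation": TCP orientation; "wrist_force": force on the tool from outside, world axes, zero at the start; "torque": the same for the moment, N m; "width": finger opening in m; "grasp_force": force on a finger pad.
Only numpy, scipy, OpenCV 4.12 (cv2) and the standard library are available. Lean on these libraries where they do the work, as an engineer would, in place of code of your own. Each camera call takes 0.05 s, during which the arm holds its last target. There are 200 camera calls.

## Working session

There is one attempt and no reset: what is moved stays moved. The work goes in short steps, Python scripts to look and compute and a shell command to move; the robot and the scene stay as the last step left them, time stands still between calls to the robot, and variables do not carry over. Pictures are saved under pics/ and viewed, at most 10 in all, crops included, and the job is handed in when it is done.

```bash
mkdir -p pics; cat > h.py <<'E'
import numpy as np, cv2
from cell import telemetry, camera, arm
from scipy.spatial.transform import Rotation as R
def shot(n,f=None):
    c=camera(n)
    if f: cv2.imwrite('pics/'+f,cv2.cvtColor(c['img'],cv2.COLOR_RGB2BGR))
    return c
def rot(c):
    a=np.array(c['attitude'],float)
    return R.from_quat(a).as_matrix() if a.size==4 else a.reshape(3,3)
def cast(c,u,v,z):
    K=np.array(c['intrinsics']); d=np.linalg.inv(K)@[u,v,1]; d=rot(c)@[d[0],-d[1],-d[2]]
    p=np.array(c['xyz']); return p+d*(z-p[2])/d[2]
def proj(c,P):
    q=rot(c).T@(np.array(P)-c['xyz']); q=np.array(c['intrinsics'])@[q[0],-q[1],-q[2]]; return q[:2]/q[2]
E
python3 - <<'E'
from h import *
for n in('top','scene'):
    c=shot(n,n+'0.png'); print({k:v for k,v in c.items() if k!='img'})
print(telemetry.get_obs())
E
```

```text
{'intrinsics': array([[479.60406034,   0.        , 284.51185329],
       [  0.        , 479.60406034, 206.14558593],
       [  0.        ,   0.        ,   1.        ]]), 'xyz': array([ 0.45514908, -0.03250646,  1.02341061]), 'attitude': array([ 0.03004816, -0.04929501, -0.70337386,  0.70847183])}
{'intrinsics': array([[379.66874631,   0.        , 280.8186283 ],
       [  0.        , 379.66874631, 211.24570589],
       [  0.        ,   0.        ,   1.        ]]), 'xyz': array([0.95356589, 0.25130259, 0.72668865]), 'attitude': array([0.15845737, 0.30503234, 0.83559774, 0.42851249])}
{'t': 0.1, 'q': array([ 1.08868374e+00,  3.79354490e-01,  1.73469017e+00,  2.77858408e-05,
        1.02856048e+00, -3.32956578e-02]), 'joint_velocities': array([-0.00113135, -0.00137955, -0.00168405, -0.0010614 ,  0.00134239,
        0.00142536]), 'joint_efforts': array([ 2.34301828e-03, -7.65041542e+01, -4.35289657e+01,  6.53151493e-02,
        3.98700102e-02, -8.99142810e-05]), 'ee_pos': array([0.30354729, 0.6303334 , 0.18127097]), 'orientation': array([ 2.22536667e-01,  9.74924190e-01, -4.86490958e-04, -1.40524550e-04]), 'wrist_force': array([-0.74012167,  0.5284273 , -0.16733817]), 'torque': array([ 0.03177984, -0.01395678, -0.00689678]), 'grasp_force': 0.0, 'width': 0.09094872659361067}
```

View pics/top0.png

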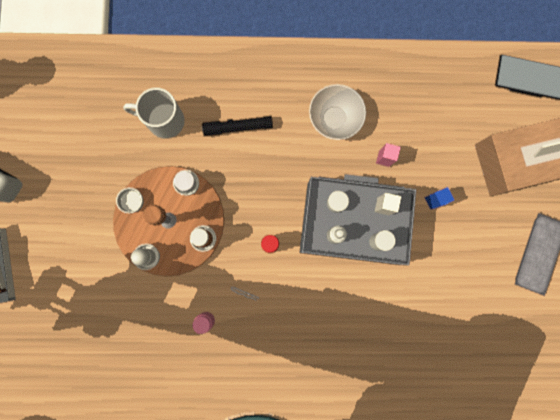

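View pics/scene0.png

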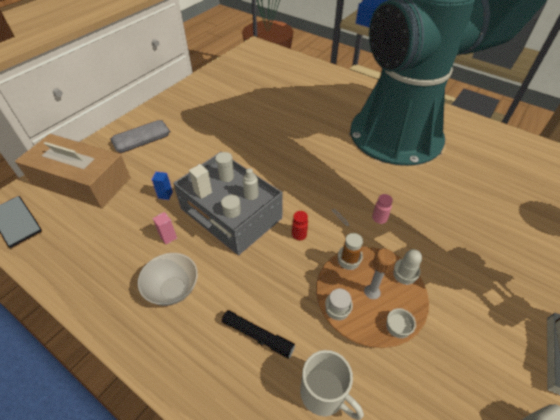

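The top view shows the caddy around (168,219). Its empty cup is at (130,201), the balm pot at (185,182), the vitamin jar at (202,238) and the roll-on at (145,257). The spray is in the tray at (338,235). In the scene view the spray's nozzle is at (250,175) and the empty cup at (401,323), which agrees with the top view.

```bash
cat > m.py <<'E'
from h import *
c=shot('top'); im=c['img']; hsv=cv2.cvtColor(im,cv2.COLOR_RGB2HSV)
P=lambda u,v,z:np.round(cast(c,u,v,z),4)[:2]
print('edge',P(150,36,0),P(540,41,0))
# edge: blue->wood transition per column
e=[(u,np.where(~((hsv[:80,u,0]>100)&(hsv[:80,u,0]<130)&(hsv[:80,u,1]>90)))[0]) for u in range(150,541,30)]
pts=np.array([P(u,v[v>20][0],0) for u,v in e if len(v[v>20])]); print('edgefit dx/dy',np.polyfit(pts[:,1],pts[:,0],1))
# disc: reddish wood
m=((hsv[...,0]<12)&(hsv[...,1]>110)&(hsv[...,2]>90)).astype(np.uint8)*255; m[:, :100]=0;m[:,235:]=0;m[:150]=0;m[290:]=0
m=cv2.morphologyEx(m,cv2.MORPH_OPEN,np.ones((3,3)))
h=cv2.convexHull(cv2.findNonZero(m)); el=cv2.fitEllipse(h); print('disc',el,P(*el[0],.022))
# tray rims: dark
g=cv2.cvtColor(im,cv2.COLOR_RGB2GRAY); 
m=((hsv[...,1]<70)&(g<110)).astype(np.uint8)*255; m[:, :290]=0;m[:,425:]=0;m[:170]=0;m[275:]=0
k=max(cv2.findContours(m,0,2)[0],key=cv2.contourArea); r=cv2.minAreaRect(k);print('tray',r,P(*r[0],.094),[P(*q,.094) for q in cv2.boxPoints(r)])
print('spray nozzle tip',P(339,233,.152),'cup rim',P(130,201,.046),'knob top',P(155,215,.157))
big=cv2.resize(np.hstack([im[160:285,105:235],im[170:275,295:425].repeat(1,0) if 0 else im[160:285,295:425]]),None,fx=3,fy=3,interpolation=cv2.INTER_CUBIC)
cv2.imwrite('pics/big.png',cv2.cvtColor(big,cv2.COLOR_RGB2BGR))
E
python3 m.py
```

```text
edge [0.9481 0.2407] [ 0.953  -0.6381]
edgefit dx/dy [2.61180434e-04 9.53408233e-01]Traceback (most recent call last):
  File "m.py", line 11, in <module>
    h=cv2.convexHull(cv2.findNonZero(m)); el=cv2.fitEllipse(h); print('disc',el,P(*el[0],.022))
cv2.error: OpenCV(4.12.0) /io/opencv/modules/imgproc/src/convhull.cpp:143: error: (-215:Assertion failed) total >= 0 && (depth == CV_32F || depth == CV_32S) in function 'convexHull'
```

```bash
python3 - <<'E'
from h import *
c=shot('top');h=cv2.cvtColor(c['img'],cv2.COLOR_RGB2HSV)
for u,v in [(160,180),(190,260),(215,215),(125,240),(155,213),(100,180),(235,200),(240,260),(135,290)]: print((u,v),h[v,u],c['img'][v,u])
E
sed -i "s/^m=((hsv\[...,0\]<12).*>90))/m=((hsv[...,0]<13)\&(hsv[...,1]>140)\&(hsv[...,2]>60))/; s/h=cv2.convexHull(cv2.findNonZero(m))/k=max(cv2.findContours(m,0,2)[0],key=cv2.contourArea);h=cv2.convexHull(k)/" m.py; python3 m.py
```

```text
(160, 180) [ 13 145 197] [197 133  85]
(190, 260) [ 12 143 185] [185 124  81]
(215, 215) [ 13 147 104] [104  70  44]
(125, 240) [ 12 144 211] [211 141  92]
(155, 213) [ 12 141 210] [210 142  94]
(100, 180) [ 15 121 215] [215 165 113]
(235, 200) [ 16 117 218] [218 172 118]
(240, 260) [ 15 118 211] [211 162 113]
(135, 290) [ 16 120 130] [130 101  69]
edge [0.9481 0.2407] [ 0.953  -0.6381]
edgefit dx/dy [2.61180434e-04 9.53408233e-01]Traceback (most recent call last):
  File "m.py", line 11, in <module>
    k=max(cv2.findContours(m,0,2)[0],key=cv2.contourArea);h=cv2.convexHull(k); el=cv2.fitEllipse(h); print('disc',el,P(*el[0],.022))
                                                                                  ~~~~~~~~~~~~~~^^^
cv2.error: OpenCV(4.12.0) /io/opencv/modules/imgproc/src/shapedescr.cpp:361: error: (-201:Incorrect size of input array) There should be at least 5 points to fit the ellipse in function 'fitEllipseNoDirect'
```

```bash
sed -i "s/^m=((hsv\[...,0\]<13).*>60))/m=((hsv[...,0]<15)\&(hsv[...,1]>131))/" m.py; python3 m.py
```

```text
edge [0.9481 0.2407] [ 0.953  -0.6381]
edgefit dx/dy [-1.26214226e-04  9.53503882e-01]
disc ((168.1491241455078, 220.52793884277344), (108.51921844482422, 111.30863952636719), 56.2119255065918) [0.5359 0.1826]
tray ((357.9056091308594, 219.38717651367188), (109.26243591308594, 78.83798217773438), 6.934349060058594) [ 0.5353 -0.2011] [array([ 0.4713, -0.0859]), array([ 0.6248, -0.1043]), array([ 0.6007, -0.3189]), array([ 0.4472, -0.2964])]
spray nozzle tip [ 0.5051 -0.1557] cup rim [0.5732 0.2559] knob top [0.5348 0.1774]
```

View pics/big.png

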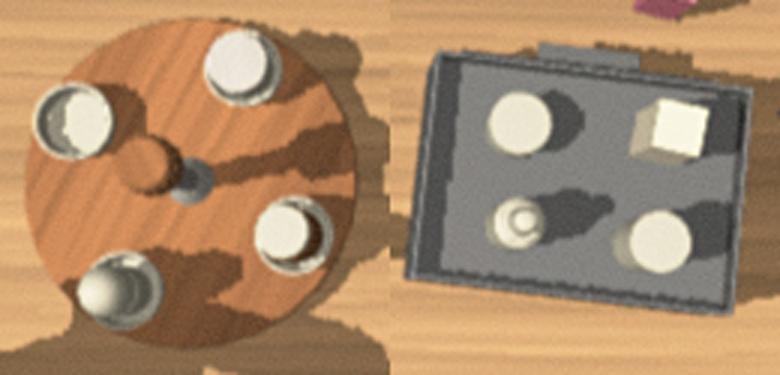

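The crop confirms both targets. The empty cup's rim is centred at about (129,200) in full-image pixels and the spray's nozzle tip at about (339.7,233.3). The far edge runs along y, so the bed is straight along +x, and the cup sits at about 62°. I'll lift, turn and travel above the spray.

```bash
python3 -m creep '[[0,0,-0.06,0,0,-0.0356,0.68],[0,0,-0.06,0,0,-0.0356,0.68],[0,0,-0.06,0,0,-0.0356,0.68],[0,0,-0.06,0,0,0,0.68]]' 20
python3 -m creep '[[-0.029,-0.076,0,0,0,0,0.68],[-0.029,-0.076,0,0,0,0,0.68],[-0.029,-0.076,0,0,0,0,0.68],[-0.029,-0.076,0,0,0,0,0.68],[-0.029,-0.076,0,0,0,0,0.68],[-0.029,-0.076,0,0,0,0,0.68],[-0.029,-0.076,0,0,0,0,0.68],[-0.029,-0.076,0,0,0,0,0.68],[-0.029,-0.076,0,0,0,0,0.68],[-0.029,-0.076,0,0,0,0,0.68]]'
python3 -m creep '[[-0.029,-0.076,0,0,0,0,0.68],[-0.029,-0.076,0,0,0,0,0.68],[-0.029,-0.076,0,0,0,0,0.68],[-0.029,-0.076,0,0,0,0,0.68],[-0.029,-0.076,0,0,0,0,0.68],[-0.029,-0.076,0,0,0,0,0.68],[-0.029,-0.076,0,0,0,0,0.68],[-0.029,-0.076,0,0,0,0,0.68],[-0.029,-0.076,0,0,0,0,0.68],[0,0,0,0,0,0,0.68]]'
cat >> h.py <<'E'
def rows(tgt,yaw):
    "normalised tool-frame shift to tgt (xyz) and tool-z turn to make y_tool's heading yaw (deg)"
    o=telemetry.get_obs(); M=R.from_quat(o['orientation']).as_matrix()
    y=np.degrees(np.arctan2(M[1,1],M[0,1])); t=-((yaw-y+90)%180-90)
    print('pos',o['ee_pos'].round(4),'yaw %.2f'%y,'shift',(M.T@(np.array(tgt)-o['ee_pos'])/.5).round(4),'turn',round(t/180,4),'tilt',M[:,2].round(4),'F',o['wrist_force'].round(2),'q6',o['q'][5].round(2),'w',o['width'],'t',o['t'])
E
python3 - <<'E'
from h import *
c=shot('wrist','w1.png'); print(c['xyz'],rot(c).round(3)); rows([.506,-.155,.2],83.5)
print(proj(c,[.505,-.1555,.152]),proj(c,[.505,-.1555,.125]))
E
```

```text
t: 0.7
ee_pos: [0.3037, 0.6305, 0.303]
orientation: [0.055, 0.999, -0.0, -0.0]
wrist_force: [0.6, 0.1, -0.1]
width: 0.0635
grasp_force: 0.0
t: 1.7
ee_pos: [0.4049, 0.2352, 0.302]
orientation: [0.056, 0.998, 0.0, 0.0]
wrist_force: [0.7, 1.4, 0.6]
width: 0.0619
grasp_force: 0.0
t: 2.7
ee_pos: [0.4965, -0.1213, 0.3018]
orientation: [0.058, 0.998, -0.0, 0.0]
wrist_force: [0.2, 0.2, -0.1]
width: 0.062
grasp_force: 0.0
[ 0.42564345 -0.11272364  0.50386086] [[ 0.117 -0.961 -0.251]
 [ 0.993  0.113  0.03 ]
 [-0.001 -0.252  0.968]]
pos [ 0.496  -0.1195  0.3017] yaw 83.35 shift [-0.0282 -0.0681  0.2033] turn -0.0009 tilt [-3.e-04  0.e+00 -1.e+00] F [-0.66 -0.39  0.03] q6 -1.74 w 0.06185429725891117 t 2.75
[254.09870506 200.58490151] [256.00232298 195.62685869]
```

View pics/w1.png

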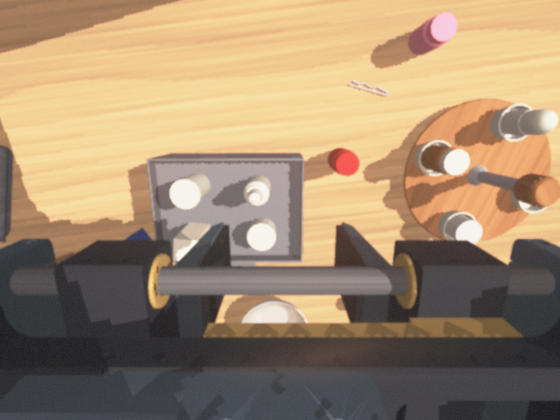

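The wrist view shows the spray in the tray near (257,195), against a predicted (254,200), and the jars and knob on the right. I'll refine this with a blob mask.

```bash
python3 - <<'E'
from h import *
for n,(u0,u1,v0,v1) in {'wrist':(235,280,168,215),'top':(322,358,218,250)}.items():
    c=shot(n); im=c['img'][v0:v1,u0:u1]; h=cv2.cvtColor(im,cv2.COLOR_RGB2HSV)
    m=(h[...,2]>150).astype(np.uint8)
    k=max(cv2.findContours(m,0,2)[0],key=cv2.contourArea); x,y,w,hh=cv2.boundingRect(k); 
    print(n,'bbox u',x+u0,x+u0+w,'v',y+v0,y+v0+hh,cv2.contourArea(k))
    u=x+u0+w/2
    cv2.imwrite('pics/z_%s.png'%n,cv2.resize(cv2.cvtColor(im,cv2.COLOR_RGB2BGR),None,fx=7,fy=7,interpolation=cv2.INTER_NEAREST))
    for z in(.072,.125,.152): print(z,proj(c,[.505,-.1555,z]).round(1))
a=cv2.imread('pics/z_wrist.png');b=cv2.imread('pics/z_top.png');H=max(a.shape[0],b.shape[0])
p=lambda i:cv2.copyMakeBorder(i,0,H-i.shape[0],0,0,0)
cv2.imwrite('pics/z.png',np.hstack([p(a),p(b)]))
E
```

```text
wrist bbox u 235 280 v 168 215 1765.0
0.072 [257.8 188.2]
0.125 [254.6 196.3]
0.152 [252.6 201.3]Traceback (most recent call last):
  File "<stdin>", line 5, in <module>
ValueError: max() iterable argument is empty
```

```bash
python3 - <<'E'
from h import *
c=shot('wrist'); u0,u1,v0,v1=238,278,165,218; im=c['img'][v0:v1,u0:u1]
g=cv2.cvtColor(im,cv2.COLOR_RGB2GRAY); t,m=cv2.threshold(g,0,255,cv2.THRESH_OTSU)
k=max(cv2.findContours(m,0,2)[0],key=cv2.contourArea); print(t,cv2.boundingRect(k),cv2.fitEllipse(k))
for z in(.072,.125,.152): print(z,proj(c,[.505,-.1555,z]).round(1))
cv2.imwrite('pics/z.png',cv2.resize(cv2.cvtColor(im,cv2.COLOR_RGB2BGR),None,fx=10,fy=10,interpolation=cv2.INTER_NEAREST))
E
```

```text
198.0 (6, 14, 23, 28) ((18.425708770751953, 27.409832000732422), (21.489377975463867, 28.20828628540039), 18.26212501525879)
0.072 [256.5 188.6]
0.125 [253.1 196.7]
0.152 [251.  201.7]
```

View pics/z.png

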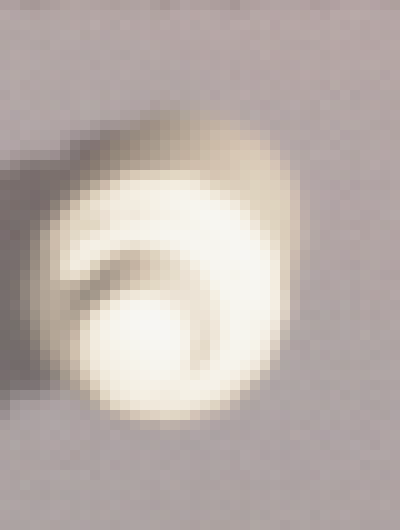

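The spray's nozzle tip is at about (251.5,198.8) and its shoulder centre at about (254,195), which puts it at (0.5033, -0.155).

```bash
python3 -c "
from h import *
rows([.5033,-.155,.094],83.5)"
```

```text
pos [ 0.4956 -0.1172  0.3018] yaw 83.53 shift [-0.0239 -0.0734  0.4155] turn 0.0001 tilt [-2.e-04  2.e-04 -1.e+00] F [ 0.08 -0.1  -0.72] q6 -1.74 w 0.06161451356426066 t 2.9
```

```bash
python3 -m creep '[[-0.012,-0.037,0.05,0,0,0,0.68],[-0.012,-0.037,0.05,0,0,0,0.68],[0,0,0.06,0,0,0,0.68],[0,0,0.06,0,0,0,0.68],[0,0,0,0,0,0,0.68],[0,0,0,0,0,0,0.68]]'; python3 -c "
from h import *
rows([.5033,-.155,.094],83.5)
shot('wrist','w2.png')"
```

```text
t: 3.5
ee_pos: [0.5037, -0.1552, 0.1925]
orientation: [0.056, 0.998, 0.0, -0.0]
wrist_force: [1.0, 0.3, -0.2]
width: 0.0623
grasp_force: 0.0
pos [ 0.5037 -0.1552  0.1925] yaw 83.58 shift [0.0008 0.0002 0.197 ] turn 0.0005 tilt [-4.e-04  1.e-04 -1.e+00] F [ 1.01  0.28 -0.24] q6 -1.8 w 0.06225488518798407 t 3.5
```

View pics/w2.png

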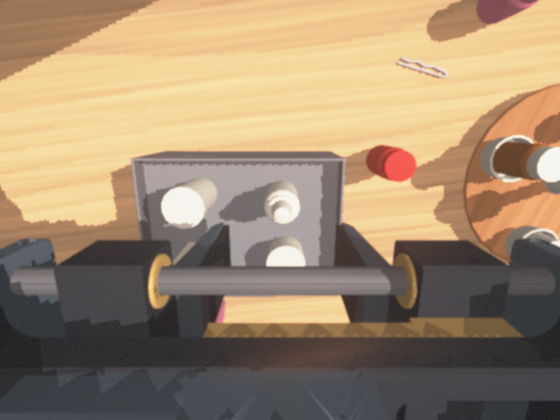

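The spray's tip is at (283,210), centred between the fingers at about 225 and 345. I'll descend and grip.

```bash
python3 -m creep '[[0,0,0.05,0,0,0,0.68],[0,0,0.05,0,0,0,0.68],[0,0,0.05,0,0,0,0.68],[0,0,0.047,0,0,0,0.68],[0,0,0,0,0,0,0.68],[0,0,0,0,0,0,0.3],[0,0,0,0,0,0,0.3],[0,0,0,0,0,0,0.3],[0,0,0,0,0,0,0.3],[0,0,0,0,0,0,0.3]]' 12; python3 -m creep '[[0,0,0,0,0,0,0.3],[0,0,0,0,0,0,0.3],[0,0,0,0,0,0,0.3]]';python3 -c "
from h import *
rows([.5033,-.155,.094],83.5)"
```

```text
t: 4.55
ee_pos: [0.504, -0.156, 0.0939]
orientation: [0.057, 0.998, -0.0, 0.0]
wrist_force: [-0.7, 1.3, 5.7]
width: 0.0281
grasp_force: 4.3
t: 4.85
ee_pos: [0.5042, -0.156, 0.094]
orientation: [0.057, 0.998, -0.0, 0.001]
wrist_force: [-0.2, 1.1, 6.5]
width: 0.0273
grasp_force: 6.0
pos [ 0.5042 -0.156   0.094 ] yaw 83.51 shift [ 0.002   0.0019 -0.0001] turn 0.0 tilt [ 1.e-03 -2.e-04 -1.e+00] F [-0.18  1.09  6.52] q6 -1.8 w 0.027318843971077634 t 4.85
```

```bash
python3 - <<'E'
from h import *
a=shot('scene')['img'][110:270,150:320]; b=shot('wrist')['img'][150:310,195:365]
cv2.imwrite('pics/g.png',cv2.resize(cv2.cvtColor(np.hstack([a,b]),cv2.COLOR_RGB2BGR),None,fx=2.3,fy=2.3))
E
```

```text
(no output)
```

View pics/g.png

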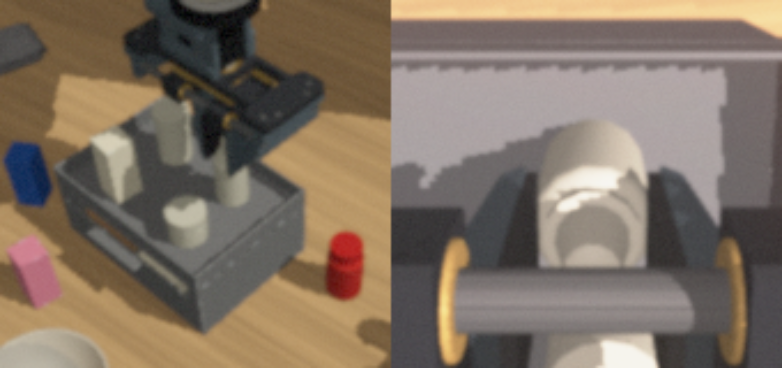

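The spray stands upright between the fingers, with its collar and nozzle centred near (283,245) in wrist pixels. The measured opening of 27 mm is less than the 33 mm body, so I'll check the grip position by projection before lifting.

```bash
python3 - <<'E'
from h import *
c=shot('wrist')
print('shoulder',cast(c,283,240,.125),'tip seen',cast(c,283,259,.152))
for p in ([.5035,-.1555,.125],[.5035,-.1555,.152],[.4870,-.155,.125],[.4870,-.155,.072]): print(p,proj(c,p))
rows([.5033,-.155,.094],83.5)
E
python3 -m creep '[[0,0,0,0,0,0,0.1],[0,0,0,0,0,0,0.1],[0,0,0,0,0,0,0.1]]'
```

```text
shoulder [ 0.49753383 -0.15467217  0.125     ] tip seen [ 0.49752345 -0.15474039  0.152     ]
[0.5035, -0.1555, 0.125] [282.74921554 249.49333483]
[0.5035, -0.1555, 0.152] [282.84236655 269.89151401]
[0.487, -0.155, 0.125] [280.40293813 223.17660263]
[0.487, -0.155, 0.072] [280.80035004 201.7191313 ]
pos [ 0.5041 -0.1561  0.0939] yaw 83.50 shift [ 0.0019  0.0019 -0.0001] turn 0.0 tilt [ 9.e-04 -2.e-04 -1.e+00] F [-0.37  1.9   7.67] q6 -1.8 w 0.02742976859343195 t 5.0
t: 5.3
ee_pos: [0.5045, -0.1561, 0.0944]
orientation: [0.057, 0.998, -0.0, 0.001]
wrist_force: [-1.3, 1.8, 13.7]
width: 0.025
grasp_force: 11.2
```

```bash
python3 -m creep '[[0,0,-0.01,0,0,0,0.1],[0,0,-0.01,0,0,0,0.1],[0,0,-0.02,0,0,0,0.1],[0,0,0,0,0,0,0.1]]'; python3 - <<'E'
from h import *
a=shot('scene')['img'][110:270,150:320]; b=shot('wrist')['img'][150:310,195:365]
cv2.imwrite('pics/g2.png',cv2.resize(cv2.cvtColor(np.hstack([a,b]),cv2.COLOR_RGB2BGR),None,fx=2.3,fy=2.3))
rows([.5033,-.155,.094],83.5)
E
```

```text
t: 5.7
ee_pos: [0.5043, -0.1562, 0.1147]
orientation: [0.057, 0.998, -0.0, 0.001]
wrist_force: [-0.3, -0.5, -0.6]
width: 0.0241
grasp_force: 13.9
pos [ 0.5038 -0.156   0.1137] yaw 83.51 shift [0.0012 0.002  0.0393] turn 0.0001 tilt [ 7.e-04 -3.e-04 -1.e+00] F [-0.54  0.04 -1.13] q6 -1.8 w 0.02421915946410954 t 5.8
```

View pics/g2.png

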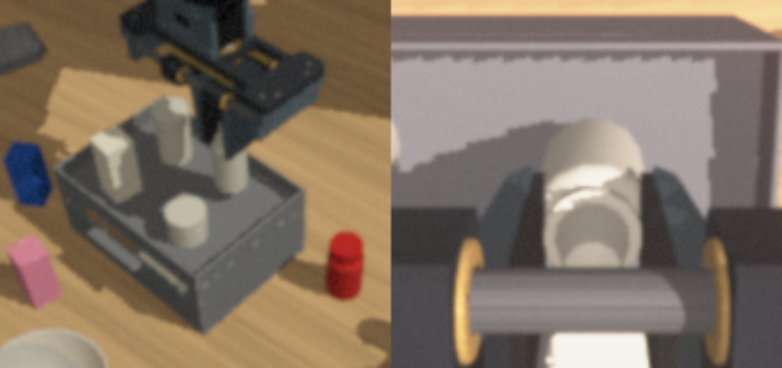

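The spray is lifted, upright and centred between the pads. Next I'll measure the cup and axis more precisely from the top and scene views.

```bash
cat > cup.py <<'E'
from h import *
def ring(name,u,v,z,r=17):
    c=shot(name); u0,v0=u-r,v-r; im=c['img'][v0:v+r,u0:u+r]; h=cv2.cvtColor(im,cv2.COLOR_RGB2HSV)
    m=((h[...,1]<90)).astype(np.uint8)*255
    k=max(cv2.findContours(m,0,2)[0],key=cv2.contourArea); k=cv2.convexHull(k); e=cv2.fitEllipse(k)
    p=(e[0][0]+u0,e[0][1]+v0); return np.round(p,1),np.round(e[1],1),cast(c,*p,z).round(4)
E
python3 - <<'E'
from cup import *
print('top cup',ring('top',130,201,.042)); print('scene cup',ring('scene',401,323,.042,20))
c=shot('top'); print('pred axis',proj(c,[.5359,.1826,.022]),proj(c,[.5359,.1826,.157]))
# knob top blob
im=c['img'][195:240,140:180];print(cv2.cvtColor(im,cv2.COLOR_RGB2HSV)[20,::4])
c=shot('scene'); h=cv2.cvtColor(c['img'],cv2.COLOR_RGB2HSV); m=((h[...,0]<15)&(h[...,1]>140)).astype(np.uint8)*255
k=max(cv2.findContours(m,0,2)[0],key=cv2.contourArea); e=cv2.fitEllipse(cv2.convexHull(k)); print('scene disc',e,cast(c,*e[0],.022))
E
python3 m.py | grep disc
```

```text
top cup (array([129.1, 199.9]), array([26. , 27.7]), array([0.5759, 0.259 , 0.042 ]))
scene cup (array([400. , 322.6]), array([28.4, 30.9]), array([0.5743, 0.2602, 0.042 ]))
pred axis [168.13204615 220.54425064] [152.13428159 214.39131276]
[[ 12 144 221]
 [ 13 144 204]
 [ 13 142 205]
 [ 13 146 202]
 [ 13 143 219]
 [ 13 148 172]
 [ 12 152  77]
 [ 16  25 111]
 [ 36  14  89]
 [ 12 152 141]]
scene disc ((341.2193298339844, 289.2771301269531), (49.14223098754883, 72.72142791748047), 4.587026119232178) [0.56686423 0.13105875 0.022     ]
disc ((168.15872192382812, 220.61386108398438), (108.50530242919922, 111.3150634765625), 54.61543273925781) [0.5358 0.1825]
```

```bash
python3 -m creep '[[0,0,-0.04,0,0,0,0.1],[0,0,-0.05,0,0,0,0.1],[0,0,-0.05,0,0,0,0.1],[0,0,-0.05,0,0,0,0.1],[0,0,-0.05,0,0,0,0.1],[0,0,-0.05,0,0,0,0.1]]'
python3 -m creep '[[0,0,0,0,0,-0.0386,0.1],[0,0,0,0,0,-0.0386,0.1],[0,0,0,0,0,-0.0386,0.1],[0,0,0,0,0,-0.0386,0.1],[0,0,0,0,0,-0.0386,0.1],[0,0,0,0,0,-0.0386,0.1],[0,0,0,0,0,-0.0386,0.1],[0,0,0,0,0,-0.0386,0.1],[0,0,0,0,0,-0.0386,0.1],[0,0,0,0,0,-0.0386,0.1]]'
python3 -c "
from h import *
rows([.5745,.2587,.2],153)"
```

```text
t: 6.65
ee_pos: [0.5034, -0.1559, 0.2592]
orientation: [0.057, 0.998, 0.0, -0.0]
wrist_force: [0.4, -0.5, -0.8]
width: 0.024
grasp_force: 13.9
t: 7.65
ee_pos: [0.5035, -0.1559, 0.2581]
orientation: [-0.525, 0.851, 0.0, -0.0]
wrist_force: [-0.6, -0.5, -0.4]
width: 0.0242
grasp_force: 13.9
pos [ 0.5035 -0.1559  0.2581] yaw 153.28 shift [-0.8045  0.2459  0.1162] turn 0.0016 tilt [-4.e-04  2.e-04 -1.e+00] F [-0.59 -0.51 -0.4 ] q6 -3.02 w 0.02417733277201639 t 7.65
```

```bash
python3 -m creep '[[-0.04,0.012,0,0,0,0,0.1],[-0.067,0.0205,0,0,0,0,0.1],[-0.067,0.0205,0,0,0,0,0.1],[-0.067,0.0205,0,0,0,0,0.1],[-0.067,0.0205,0,0,0,0,0.1],[-0.067,0.0205,0,0,0,0,0.1],[-0.067,0.0205,0,0,0,0,0.1],[-0.067,0.0205,0,0,0,0,0.1],[-0.067,0.0205,0,0,0,0,0.1],[-0.067,0.0205,0,0,0,0,0.1]]'
python3 -m creep '[[-0.067,0.0205,0,0,0,0,0.1],[-0.067,0.0205,0,0,0,0,0.1],[-0.028,0.0085,0,0,0,0,0.1],[0,0,0,0,0,0,0.1],[0,0,0,0,0,0,0.1]]'
python3 -c "
from h import *
rows([.5745,.2587,.14],153)"
```

```text
t: 8.65
ee_pos: [0.562, 0.1766, 0.2581]
orientation: [-0.522, 0.853, 0.0, -0.0]
wrist_force: [-0.5, -0.3, -0.1]
width: 0.0242
grasp_force: 13.7
t: 9.15
ee_pos: [0.5765, 0.2578, 0.258]
orientation: [-0.523, 0.853, -0.0, -0.0]
wrist_force: [0.1, 0.3, -0.4]
width: 0.0237
grasp_force: 13.6
pos [0.5765 0.2578 0.258 ] yaw 153.00 shift [1.000e-04 4.300e-03 2.359e-01] turn 0.0 tilt [-6.e-04 -5.e-04 -1.e+00] F [ 0.12  0.31 -0.42] q6 -2.29 w 0.023727032782659568 t 9.15
```

Descend to just above the cup rim (foot at about 55 mm), then check.

```bash
python3 -m creep '[[0,0.002,0.05,0,0,0,0.1],[0,0.0023,0.06,0,0,0,0.1],[0,0,0.06,0,0,0,0.1],[0,0,0.06,0,0,0,0.1],[0,0,0.06,0,0,0,0.1],[0,0,0.06,0,0,0,0.1],[0,0,0,0,0,0,0.1],[0,0,0,0,0,0,0.1]]'
python3 - <<'E'
from h import *
rows([.5745,.2587,.052],153)
c=shot('scene');print(proj(c,[.5745,.2587,.046]))
a=c['img'][230:370,330:470]; w=shot('wrist'); print(proj(w,[.5745,.2587,.046])); b=w['img'][130:270,210:350]
cv2.imwrite('pics/p.png',cv2.resize(cv2.cvtColor(np.hstack([a,b]),cv2.COLOR_RGB2BGR),None,fx=2.8,fy=2.8))
E
```

```text
t: 9.95
ee_pos: [0.575, 0.2586, 0.0839]
orientation: [-0.522, 0.853, 0.0, -0.0]
wrist_force: [0.3, 0.1, -0.2]
width: 0.0238
grasp_force: 13.6
pos [0.575  0.2586 0.0839] yaw 152.94 shift [0.0002 0.001  0.0639] turn -0.0004 tilt [-5.e-04 -3.e-04 -1.e+00] F [ 0.27  0.08 -0.2 ] q6 -2.28 w 0.023775552596360588 t 9.95
[399.78387156 321.41432782]
[282.76721573 215.77888336]
```

View pics/p.png

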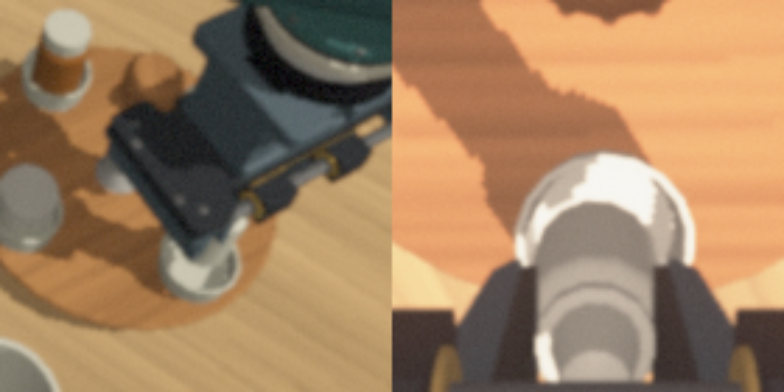

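The spray hangs over the empty cup. In the wrist crop the rim is centred at x≈605 and the bottle at x≈596, so I need about 1.5 mm along tool +y.

```bash
python3 -m creep '[[0,0.0035,0.01,0,0,0,0.1],[0,0,0.015,0,0,0,0.1],[0,0,0.015,0,0,0,0.1],[0,0,0.01,0,0,0,0.1],[0,0,0.006,0,0,0,0.1],[0,0,0,0,0,0,0.1],[0,0,0,0,0,0,0.1]]'; python3 -c "
from h import *
rows([.5745,.2587,.052],153)
w=shot('wrist')
f=lambda r,z:proj(w,[.5748-r*np.cos(np.radians(63)),.2587-r*np.sin(np.radians(63)),z])
print(f(.0165,.034),f(.024,.046))"
```

```text
t: 10.75
ee_pos: [0.5734, 0.2603, 0.0553]
orientation: [-0.522, 0.853, 0.0, -0.0]
wrist_force: [0.0, -0.1, -0.6]
width: 0.0239
grasp_force: 13.6
pos [0.5734 0.2603 0.0553] yaw 152.99 shift [ 0.0019 -0.0035  0.0066] turn -0.0001 tilt [-1.e-04 -0.e+00 -1.e+00] F [ 0.03 -0.12 -0.63] q6 -2.28 w 0.02392681938595764 t 10.75
[278.94996366 201.25500321] [278.76732251 194.88765129]
```

```bash
python3 -m creep '[[0,0,0.003,0,0,0,0.1],[0,0,0.002,0,0,0,0.1],[0,0,0,0,0,0,0.1]]' | grep -A1 -E 'ee_pos|wrist' ; python3 -m creep '[[0,0,0.002,0,0,0,0.1],[0,0,0,0,0,0,0.1]]' | grep -E 'ee_pos|wrist';  python3 -m creep '[[0,0,0.002,0,0,0,0.1],[0,0,0,0,0,0,0.1]]' | grep -E 'ee_pos|wrist'
```

```text
ee_pos: [0.5734, 0.2603, 0.0529]
orientation: [-0.522, 0.853, -0.0, 0.0]
wrist_force: [-0.4, -0.5, -0.6]
width: 0.024
ee_pos: [0.5741, 0.2605, 0.0528]
wrist_force: [-1.1, -1.5, 10.6]
ee_pos: [0.5748, 0.2607, 0.0527]
wrist_force: [-2.6, -2.3, 19.1]
```

Contact with the cup floor at z = 0.0528. I'll relieve the push and release.

```bash
python3 -m creep '[[0,0,-0.003,0,0,0,0.1],[0,0,0,0,0,0,0.1],[0,0,0,0,0,0,0.3],[0,0,0,0,0,0,0.35],[0,0,0,0,0,0,0.4],[0,0,0,0,0,0,0.5],[0,0,0,0,0,0,0.6],[0,0,0,0,0,0,0.6],[0,0,0,0,0,0,0.6]]'; python3 -m creep '[[0,0,-0.02,0,0,0,0.65],[0,0,-0.03,0,0,0,0.65],[0,0,-0.05,0,0,0,0.65],[0,0,-0.06,0,0,0,0.65],[0,0,-0.06,0,0,0,0.65],[0,0,-0.06,0,0,0,0.65],[0,0,-0.06,0,0,0,0.65],[0,0,-0.06,0,0,0,0.65],[0,0,0,0,0,0,0.65]]'
python3 - <<'E'
from h import *
rows([.5358,.1825,.2],153)
w=shot('wrist'); s=shot('scene'); a=s['img'][220:370,310:460]; b=w['img'][60:310,190:370]
cv2.imwrite('pics/r.png',cv2.cvtColor(np.hstack([cv2.resize(a,(420,420)),cv2.resize(b,(302,420))]),cv2.COLOR_RGB2BGR))
print(proj(w,[.5748,.2600,.110]),proj(s,[.5748,.26,.11]))
E
```

```text
t: 12.4
ee_pos: [0.5733, 0.2603, 0.0523]
orientation: [-0.522, 0.853, 0.0, -0.0]
wrist_force: [1.1, 0.2, 0.4]
width: 0.0548
grasp_force: 0.0
t: 13.3
ee_pos: [0.5753, 0.2611, 0.2583]
orientation: [-0.522, 0.853, -0.001, 0.004]
wrist_force: [0.8, 0.2, 0.8]
width: 0.0592
grasp_force: 0.0
pos [0.5753 0.2611 0.2583] yaw 152.99 shift [ 0.1766 -0.0004  0.1157] turn -0.0 tilt [ 0.0069  0.0028 -1.    ] F [0.79 0.25 0.85] q6 -2.28 w 0.05924613544341713 t 13.3
[282.25563486 188.35877299] [409.24145359 306.5124242 ]
```

View pics/r.png

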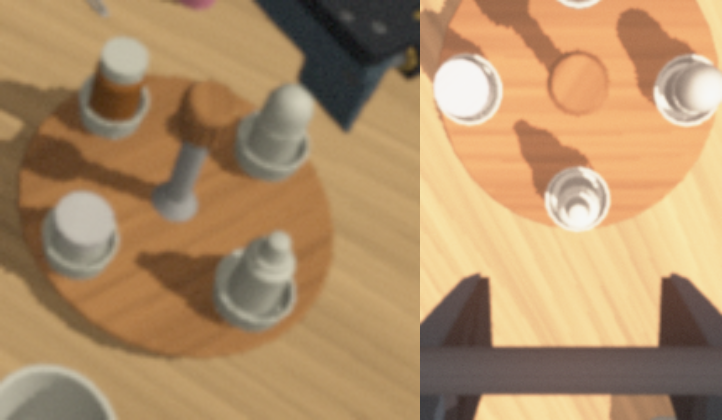

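The spray stands upright in its cup, and the three jars are undisturbed in both views. The side cups in the wrist view give a long baseline for the disc angle.

```bash
python3 - <<'E'
from h import *
w=shot('wrist'); im=w['img']; h=cv2.cvtColor(im,cv2.COLOR_RGB2HSV)
m=(h[...,1]<75).astype(np.uint8)*255; m[225:]=0; m[:, :195]=0; m[:,375:]=0
n,l,st,ce=cv2.connectedComponentsWithStats(m)
for i in range(1,n):
    if st[i,4]<150: continue
    k=max(cv2.findContours((l==i).astype(np.uint8),0,2)[0],key=cv2.contourArea); e=cv2.fitEllipse(cv2.convexHull(k))
    print(st[i],np.round(e[0],1),np.round(e[1],1),cast(w,*e[0],.046)[:2].round(4))
L=cast(w,218,113.6,.046);Rr=cast(w,350.3,113.6,.046);S=cast(w,283.6,178.6,.046)
print(L,Rr,S,'angle',np.degrees(np.arctan2(*(L-Rr)[[1,0]]))-90, 'mid',(L+Rr)/2,'knob',cast(w,284.8,109.4,.157))
rows([.5358,.1825,.2],153)
E
```

```text
[ 261   10   44   57 1487] [282.6  38.5] [43.2 56.2] [0.4937 0.106 ]
[ 195   94   43   43 1421] [215.9 114.6] [41.4 43.5] [0.6096 0.1455]
[ 328   94   44   43 1441] [349.3 115.2] [41.5 44.3] [0.4581 0.2236]
[ 263  161   39   40 1208] [282.1 180.7] [38.7 39.2] [0.5731 0.26  ]
[0.60658369 0.1457094  0.046     ] [0.45614391 0.22246873 0.046     ] [0.56996197 0.2584226  0.046     ] angle -117.03217099920384 mid [0.5313638  0.18408906 0.046     ] knob [0.53167186 0.18450593 0.157     ]
pos [0.573  0.2602 0.2526] yaw 152.99 shift [ 0.1723 -0.0042  0.1051] turn -0.0001 tilt [ 2.e-04  1.e-04 -1.e+00] F [ 1.04 -0.37 -0.67] q6 -2.28 w 0.05908450913065584 t 13.45
```

```bash
python3 -m creep '[[0.04,-0.001,0,0,0,0,0.7],[0.06,-0.001,0,0,0,0,0.7],[0.05,0,0,0,0,0,0.7],[0.021,0,0,0,0,0,0.7],[0,0,0.04,0,0,0,0.7],[0,0,0.04,0,0,0,0.7],[0,0,0,0,0,0,0.7],[0,0,0,0,0,0,0.7]]'
python3 -c "
from h import *
rows([.5352,.1833,.119],153)"
```

```text
t: 14.25
ee_pos: [0.5353, 0.1838, 0.2122]
orientation: [-0.522, 0.853, 0.0, -0.001]
wrist_force: [0.9, -0.9, -0.3]
width: 0.0637
grasp_force: 0.0
pos [0.5353 0.1838 0.2122] yaw 153.00 shift [ 0.0009 -0.0005  0.1864] turn -0.0 tilt [-1.1e-03 -3.0e-04 -1.0e+00] F [ 0.94 -0.87 -0.27] q6 -2.38 w 0.06367200273484808 t 14.25
```

```bash
python3 -m creep '[[0,0,0.04,0,0,0,0.7],[0,0,0.05,0,0,0,0.7],[0,0,0.05,0,0,0,0.7],[0,0,0.03,0,0,0,0.7],[0,0,0.012,0,0,0,0.7],[0,0,0,0,0,0,0.7]]' 15; python3 -m creep '[[0,0,0,0,0,0,0.1],[0,0,0,0,0,0,0.1],[0,0,0,0,0,0,0.1],[0,0,0,0,0,0,0.1],[0,0,0,0,0,0,0.1],[0,0,0,0,0,0,0.1],[0,0,0,0,0,0,0.1],[0,0,0,0,0,0,0.1]]';python3 -c "
from h import *
rows([.5352,.1833,.119],153);print(telemetry.get_obs()['torque'])"
```

```text
t: 14.85
ee_pos: [0.5356, 0.1838, 0.1214]
orientation: [-0.522, 0.853, 0.0, -0.0]
wrist_force: [-0.1, -0.1, -0.0]
width: 0.0645
grasp_force: 0.0
t: 15.65
ee_pos: [0.535, 0.184, 0.1217]
orientation: [-0.522, 0.853, 0.0, -0.0]
wrist_force: [-4.7, 3.0, 5.1]
width: 0.0343
grasp_force: 15.0
pos [0.535  0.184  0.1217] yaw 152.98 shift [ 0.0011 -0.0009  0.0055] turn -0.0001 tilt [-7.e-04  5.e-04 -1.e+00] F [-4.65  3.03  5.08] q6 -2.38 w 0.0342625203048925 t 15.65
[0.66594718 1.07809204 0.00198375]
```

Knob gripped. Now I'll turn the disc gently by 62.8° (0.349 about tool z) at about 0.3 rad/s.

```bash
python3 -m creep '[[0,0,0,0,0,0,0.1],[0,0,0,0,0,0.002,0.1],[0,0,0,0,0,0.004,0.1],[0,0,0,0,0,0.006,0.1],[0,0,0,0,0,0.008,0.1],[0,0,0,0,0,0.009,0.1],[0,0,0,0,0,0.009,0.1],[0,0,0,0,0,0.009,0.1],[0,0,0,0,0,0.009,0.1],[0,0,0,0,0,0.009,0.1]]' 20
python3 -m creep '[[0,0,0,0,0,0.009,0.1],[0,0,0,0,0,0.009,0.1],[0,0,0,0,0,0.009,0.1],[0,0,0,0,0,0.009,0.1],[0,0,0,0,0,0.009,0.1],[0,0,0,0,0,0.009,0.1],[0,0,0,0,0,0.009,0.1],[0,0,0,0,0,0.009,0.1],[0,0,0,0,0,0.009,0.1],[0,0,0,0,0,0.009,0.1]]'
python3 -m creep '[[0,0,0,0,0,0.009,0.1],[0,0,0,0,0,0.009,0.1],[0,0,0,0,0,0.009,0.1],[0,0,0,0,0,0.009,0.1],[0,0,0,0,0,0.008,0.1],[0,0,0,0,0,0.007,0.1],[0,0,0,0,0,0.005,0.1],[0,0,0,0,0,0.003,0.1],[0,0,0,0,0,0.001,0.1],[0,0,0,0,0,0,0.1]]'
cat > chk.py <<'E'
from h import *
rows([.535,.184,.1217],90.2)
A=np.array([.5352,.1833,0])
for n,th in (('wrist',.046),('top',.046),('scene',.046)):
    c=shot(n); 
    for a in range(0,360,90): pass
w=shot('wrist'); h=cv2.cvtColor(w['img'],cv2.COLOR_RGB2HSV)
m=(h[...,1]<75).astype(np.uint8); n,l,st,ce=cv2.connectedComponentsWithStats(m)
print('wrist blobs',[(st[i].tolist()) for i in range(1,n) if 150<st[i,4]<6000])
E
python3 chk.py
```

```text
t: 16.65
ee_pos: [0.535, 0.184, 0.1217]
orientation: [-0.432, 0.902, 0.0, -0.0]
wrist_force: [-5.5, 3.0, 5.7]
width: 0.034
grasp_force: 20.0
t: 17.65
ee_pos: [0.535, 0.1841, 0.1218]
orientation: [-0.301, 0.954, 0.0, -0.0]
wrist_force: [-5.7, 3.5, 4.8]
width: 0.0338
grasp_force: 20.0
t: 18.65
ee_pos: [0.535, 0.1841, 0.1218]
orientation: [-0.21, 0.978, 0.0, -0.0]
wrist_force: [-4.6, 4.1, 5.5]
width: 0.0339
grasp_force: 20.0
pos [0.535  0.1841 0.1218] yaw 114.27 shift [ 0.     -0.0002  0.0001] turn 0.1337 tilt [-8.e-04  7.e-04 -1.e+00] F [-4.61  4.08  5.51] q6 -1.71 w 0.033925310774716326 t 18.65
wrist blobs [[0, 0, 45, 141, 3143], [252, 78, 61, 64, 2952], [344, 177, 68, 62, 3094], [161, 178, 60, 57, 2710], [267, 184, 32, 27, 693]]
```

```bash
python3 -m creep '[[0,0,0,0,0,0.002,0.1],[0,0,0,0,0,0.004,0.1],[0,0,0,0,0,0.006,0.1],[0,0,0,0,0,0.008,0.1],[0,0,0,0,0,0.009,0.1],[0,0,0,0,0,0.009,0.1],[0,0,0,0,0,0.009,0.1],[0,0,0,0,0,0.009,0.1],[0,0,0,0,0,0.009,0.1],[0,0,0,0,0,0.009,0.1]]'
python3 -m creep '[[0,0,0,0,0,0.009,0.1],[0,0,0,0,0,0.009,0.1],[0,0,0,0,0,0.009,0.1],[0,0,0,0,0,0.009,0.1],[0,0,0,0,0,0.008,0.1],[0,0,0,0,0,0.007,0.1],[0,0,0,0,0,0.005,0.1],[0,0,0,0,0,0.003,0.1],[0,0,0,0,0,0,0.1],[0,0,0,0,0,0,0.1]]'
python3 - <<'E'
from h import *
rows([.535,.184,.1217],90.2)
A=np.array([.535,.184])
for n in('wrist','scene','top'):
    w=shot(n); h=cv2.cvtColor(w['img'],cv2.COLOR_RGB2HSV)
    m=(h[...,1]<75).astype(np.uint8); N,l,st,ce=cv2.connectedComponentsWithStats(m)
    print(n,'pred rims at 0,90,180,270:',[proj(w,[A[0]+.085*np.cos(t),A[1]+.085*np.sin(t),.046]).round(0).tolist() for t in np.radians([0,90,180,270])])
    for i in range(1,N):
        if not 150<st[i,4]<6000: continue
        k=max(cv2.findContours((l==i).astype(np.uint8),0,2)[0],key=cv2.contourArea); e=cv2.fitEllipse(cv2.convexHull(k)); p=cast(w,*e[0],.046)[:2]
        if np.linalg.norm(p-A)<.15: print(st[i],np.round(e[0],1),p.round(4),'ang',np.degrees(np.arctan2(*(p-A)[::-1])).round(1))
E
```

```text
t: 19.85
ee_pos: [0.535, 0.1842, 0.1218]
orientation: [-0.095, 0.995, 0.0, -0.0]
wrist_force: [-5.4, 4.2, 6.3]
width: 0.0341
grasp_force: 20.0
t: 20.85
ee_pos: [0.535, 0.1842, 0.1217]
orientation: [-0.003, 1.0, 0.0, -0.0]
wrist_force: [-5.6, 5.0, 5.3]
width: 0.0341
grasp_force: 20.0
pos [0.535  0.1842 0.1217] yaw 90.33 shift [-0.0001 -0.0003  0.0001] turn 0.0007 tilt [-8.e-04  8.e-04 -1.e+00] F [-5.56  5.02  5.33] q6 -1.29 w 0.03414395411097009 t 20.85
wrist pred rims at 0,90,180,270: [[281.0, 288.0], [373.0, 207.0], [282.0, 111.0], [191.0, 206.0]]
[ 252   78   61   64 2953] [282.3 109.5] [0.4489 0.184 ] ang 180.0
[ 161  178   60   56 2702] [190.5 205.4] [0.5347 0.0989] ang -90.2
[ 344  178   67   61 3062] [377.9 208. ] [0.5364 0.2739] ang 89.1
[266 184  33  27 702] [282.6 198.8] [0.528  0.1847] ang 174.0
scene pred rims at 0,90,180,270: [[353.0, 318.0], [413.0, 309.0], [392.0, 257.0], [337.0, 265.0]]
[325 250  25  30 569] [337.1 265. ] [0.5355 0.0999] ang -89.7
[364 271  20  28 291] [375.  284.8] [0.5314 0.1856] ang 156.1
[400 290  31  35 783] [415.4 306.9] [0.5293 0.2709] ang 93.8
[340 300  28  35 723] [354.3 317.5] [0.6177 0.1852] ang 0.8Traceback (most recent call last):
  File "<stdin>", line 10, in <module>
cv2.error: OpenCV(4.12.0) /io/opencv/modules/imgproc/src/shapedescr.cpp:361: error: (-201:Incorrect size of input array) There should be at least 5 points to fit the ellipse in function 'fitEllipseNoDirect'
```

```bash
python3 - <<'E'
from h import *
c=shot('scene')
for z in (.112,.108,.1,.09,.08,.06,.046): 
    u,v=proj(c,[.62,.1845,z]); s=cv2.cvtColor(c['img'],cv2.COLOR_RGB2HSV)[int(v),int(u)-12:int(u)+13:3]; print(z,int(u),int(v),'S',s[:,1],'V',s[:,2])
print(telemetry.get_obs()['joint_velocities'].round(4))
E
```

```text
0.112 358 302 S [147 149 120  71  33  32 103 145 148] V [173 180 155 143 186 201 184 181 181]
0.108 358 303 S [151 144  84  43  31  29  92 147 146] V [169 174 131 118 188 205 182 177 180]
0.1 357 305 S [149 122  48  33  36  30  36 135 146] V [178 163 118 102 147 198 196 176 176]
0.09 357 307 S [119  51  42  36  36  35  32  91 148] V [165 149 122 105 122 168 193 187 176]
0.08 356 310 S [ 42  34  39  32  35  34  32  34 142] V [121 112 117 157 144 166 194 207 179]
0.06 354 314 S [44 40 34 38 33 31 32 30 54] V [117 121  97 133 179 174 189 212 190]
0.046 353 318 S [40 37 39 33 40 40 33 33 41] V [114 124  98 107 115 142 162 168 119]
[-0.0006 -0.0015 -0.0003  0.0005 -0.0009 -0.0004]
```

The nozzle narrows towards its predicted tip, so the spray is upright at the front and the arm is still.

```bash
python3 -c "
from cell import arm
print(arm.close_job())"
```

```text
the job is handed in; nothing more can be done
None
```

The spray stands upright in the formerly empty cup, turned to the front to within about half a degree of the bed direction by camera, the three caddy jars are still in their cups, and I handed the job in at about 21 s with the gripper still holding the knob.

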